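# Clamp the panel and hold the spring tweezers at the set gap over its hole

## Task

Clamp the panel in its work frame by swinging the steel bar round until it rests fully home in its catch. Then pick up the big spring tweezers and hold them level, with the ends of the blades a few centimetres above the drilled hole in the panel, squeezed just so far that the sprung blade stands right over the small rider on the cross scale; never pinch the blades together, and leave the other things on the bench where they are. Finish while holding the tweezers still at that gap over the hole: do not put them down or let go.

Things in the scene. Friction and masses are not known exactly. Their poses are not given: they have to be found in the camera images.
- frame: wooden work frame fixed to the bench: base board 190 (x) x 200 (y) x 18 mm, on it a lighter panel 150 x 140 x 14 mm whose top is 32 mm above the bench. Origin under the centre of the base board; its x axis points away from the robot at yaw 0. The steel pivot post stands at the board's -y side and the catch at its +y side, both 45 mm beyond the centre
- hole (a point): centre of the 26 mm hole drilled in the panel, at the panel's top face (32 mm above the bench)
- bar_hinge (a point): vertical hinge axis of the clamp bar, at the bar's mid height (38 mm above the bench)
- catch (a point): middle of the steel catch, 170 mm from the hinge, at the bar's height: closed, the bar runs from the hinge straight to here, its end under the catch's roof. The catch is 24 mm wide, its top 52 mm above the bench; it opens towards the side from which the bar comes
- bar_peg (a point): middle of the upright steel peg by which the bar is swung: 14 mm in diameter, standing on the bar from 42 to 76 mm above the bench, 130 mm from the hinge. It moves with the bar in a level circle about the hinge and turns with it
- clamp_bar (a joint): angle of the clamp bar (steel, 16 mm wide, 8 mm thick, 178 mm long, level, turning about an upright pivot): 0 = home against the back of the catch (end stop), up to 1.6 rad open. It closes clockwise seen from above and stays where it is left; light friction, under 1 N at the peg
- tweezers_grip (a point): loose steel spring tweezers, 180 mm long, 110 g, balanced at the plates, lying flat, blades spread in a level V. Point midway between the two black ribbed grip plates (each 34 mm long, 20 mm high), 10 mm above the underside, 100 mm ahead of the hinge in the heel, 55 mm behind the cross scale. x: heel to blade ends, z up. Plates and heel rest on the bench. Take them across the plates: 44 mm over the outsides at rest
- blade_fixed (a point): the -y blade, rigid with the heel and the cross scale, where it passes over the scale (155 mm from the hinge, 15 mm behind the blade's end), 10 mm above the underside. The blades are 3 mm thick, 6 mm high here
- blade_sprung (a point): the +y blade, on the sprung hinge, where it passes over the cross scale (155 mm from the hinge, 15 mm behind the blade's end), 10 mm above the underside. It lies 36 mm from the fixed blade at rest
- blade (a joint): how far the tweezers are squeezed: 0 at rest, 0.225 rad at most. Centre to centre the blades stand 155 mm x (0.236 - value) apart at the scale; the outsides of the grip plates (44 - 100 x value) mm: about 27 mm for a 10 mm gap, 35 mm for a 22 mm gap. About 3 N on the plates starts to squeeze them, 8 N brings a 10 mm gap
- rider_mark (a point): middle of the black rider, a 4 mm wide band across the aluminium cross scale (a flat strip 12 mm wide and 66 mm long, 2 to 4 mm above the tweezers' underside) that runs from the fixed blade out under the sprung one. The sprung blade must stand over the rider, centre over centre; the y axis runs along the scale. It does not move while one works
- rider (a joint): where the rider is set: its distance in m from the fixed blade along the scale, that is the gap wanted between the blades' centres (10 to 22 mm)
- tape: loose roll of tape, brown cardboard ring 68 mm across, 22 mm high, origin under its centre
- pencil: loose flat carpenter's pencil, 14 x 170 x 8 mm, origin under its centre
- screwdriver: loose screwdriver lying on the bench
- glue: loose white plastic bottle, 60 mm across, 150 mm tall, origin under its centre
- offcut: loose wooden block 100 x 45 x 30 mm, origin under its centre
- screw_jar: loose glass jar with a steel cap, 66 mm across, 75 mm tall, origin under its centre
- hammer: loose hammer lying on the bench

How it is judged:
On the way, in this order (a step that is already met when the one before it is completed fails the run):
1. the clamp bar is swung home into its catch (value of joint clamp_bar below 0.06 rad), for 0.2 s.
2. the tweezers are lifted off the bench in the gripper (height (world z) of tweezers_grip above 0.045 m and contact force between the fingers and tweezers above 0.5 N), for 0.2 s.
At the end, for the whole second after the job is handed in: Bar home in its catch (0.06 rad); the robot alone holds the tweezers, level within 20 degrees, clear of the frame; at the scale both blades are within 35 mm of the hole seen from above and 15 to 90 mm above the panel; the sprung blade stays still over the rider within 3 mm (value of joint clamp_bar below 0.06 rad and y of blade_sprung in the frame of rider_mark between -0.003 and 0.003 m and velocity of joint blade between -0.05 and 0.05 rad/s and horizontal distance between each of blade_fixed, blade_sprung and hole below 0.035 m and z of blade_fixed in the frame of hole between 0.015 and 0.09 m and angle between tweezers_grip's own z axis and vertical below 0.35 rad and contact force between the fingers and tweezers above 1 N and contact force between tweezers and frame below 0.05 N and distance between blade_fixed and blade_sprung above 0.006 m); the arm keeps its last pose, push and grip.
It fails at once if the tweezers are pinched shut (blades closer than about 5 mm at the scale) (value of joint blade above 0.207 rad).
It fails at once if a bystander is pushed away or knocked over (distance of any of tape, pencil, screwdriver, glue, offcut, screw_jar, hammer from where it was at the start of the episode above 0.03 m).
It also fails if it takes over 58 s, if anything falls off the work surface, if the arm or the gripper's body presses on something with over 40 N, if the wrist force passes 120 N, or if a joint passes its speed limit or range.

## Robot

A 6-joint arm with a two-finger parallel gripper is mounted at the origin on the work surface. World frame = base frame: x ahead of the robot, y to its left, z up, the work surface at z = 0. Lengths are in m, angles in rad, forces in N, time in s.
With the tool pointing down it reaches from about 0.275 to 0.75 m from the base axis. Payload 10.2 kg.
Tool frame: the origin (TCP) lies on the centre line of the jaws, within the pads' length; the fingertips stand 17 mm ahead of it and the grasp point (between the pads) lies 2 mm behind it; x points along the fingers, y is the direction in which the jaws open and shut, and the axes are right-handed (so a half turn about x gives the same grasp; the last joint's range is limited). The gripper opens to 88 mm and grips with 3 to 60 N. Pads are 18 mm wide; open, the fingers measure 123 mm over their backs; the gripper's body (75 mm by 187 mm) begins 45 mm behind the grasp point.
Start: joints at [1.003, 0.313, 1.498, -0, 1.331, -0.223], TCP at [0.177, 0.494, 0.256] pointing down, gripper open.
Joint ranges: [-2.94, 2.94], [-0.97, 2.17], [0.19, 2.56], [-1.23, 4.37], [0.02, 3.11], [-2.88, 2.88]. Speed limits (rad/s): [2.39, 2.39, 3.01, 3.14, 3.14, 3.14].

## Interface

Orientations are given as a 3x3 rotation matrix whose columns are the frame's x, y, z axes.
In Python, from rig import arm, optics, finder gives the robot as it stands.
- The arm moves only by the shell command python3 -m creep 'ROWS' [FORCE]. ROWS is JSON, a list of rows, each an object with "fingers": the opening, from 0 (shut) to 1 (fully open); "dp": the shift along the tool's x, y, z in m, a list of three; "yaw": the turn about the tool's x in degrees. In form: [{"fingers": fingers, "dp": [dx, dy, dz], "yaw": yaw}, ...]. A call has 1 to 5 rows; each row shifts and turns the commanded pose from where the row before left it, along the tool's axes as they then stand; what a row does not reach is not made up. A row lasts 1/8 s, in which the tool goes at most 62.5 mm and 10.7 degrees, less where a joint would pass 70% of its speed; a pose out of reach is approached as far as the arm can. A call is refused whole if a number of a shift passes 0.0625 or a number of a turn 10.7, either way. A call with a gripper value outside its range is refused whole. The fingers move at their own pace and stop on an object; FORCE is the grip in N (left out, the last holds). Time passes only in rows, so rows that do not move let the fingers close. It gives the time, the measured TCP pose, the force and the opening at its end, in the units of the state.
- arm.read_state(): the state, without advancing time (a new reading comes with each control period).
- optics.get_image(name): name is "scene" or "top"; returns a dict with "pixels" (384x512x3 uint8, red, green, blue), "mtx" (3x3 intrinsics, pixels), "dist" ([k1, k2, p1, p2, k3] as OpenCV has them; the pictures are not rectified), "R" (3x3) and "t" (3): a world point X has camera coordinates R X + t. Camera axes: x right, y down, z forward; pixel columns grow to the right and rows downward; lengths in m; the calibration is good to about 2 mm. A picture is of the moment at which its call begins. There is no depth.
- arm.job_done(): hands the job in, once; it reports no verdict.
Trained networks look in the newest picture that a camera, given by its name, has taken for a name from the list of things; names that differ only in an ending like _2 or _b are one class to them, and where a whole thing is asked for, a point or a joint stands for the part that bears it (a point fixed in the world has none). Each returns a list of dicts, best first, with "conf" (0 to 1); they miss things now and then, are a little off and sometimes report something else, mostly with a low value. They report only what shows in the picture. A call takes as long as a camera call.
- finder.spot_in(camera, query): "position" ([x, y, z] in m, in world coordinates, good to about 4 mm: the middle of the surface that is visible of it).
- finder.regions_of(camera, query): "region" (384x512 bool, what is visible of it).
- finder.pinpoint(camera, query): "position" ([x, y, z] in m, in world coordinates, good to about 4 mm: a listed point, or the origin of a listed thing).
The state is a dict: "time_s": time; "joints": joint angles; "qd": joint speeds; "tau": joint torques, N m; "eef_pos": TCP position; "ee_rot": TCP orientation; "ft_force": force on the tool from outside, world axes, zero at the start; "torque": the same for the moment, N m; "grip_width": opening from 0.0 (shut) to 1.0 (fully open).
Only numpy, scipy, OpenCV 4.12 (cv2) and the standard library are available. Lean on these libraries where they do the work, as an engineer would, in place of code of your own. Each camera call takes 0.05 s, during which the arm holds its last target.

## Working session

There is one attempt and no reset: what is moved stays moved. The work goes in short steps, Python scripts to look and compute and a shell command to move; the robot and the scene stay as the last step left them, time stands still between calls to the robot, and variables do not carry over. Pictures are saved under pics/ and viewed, and the job is handed in when it is done.

```bash
ls; mkdir -p pics; cat > h.py <<'E'
import numpy as np, cv2
from rig import arm, optics, finder
def save(cam,fn,im=None):
    im=im or optics.get_image(cam)
    cv2.imwrite('pics/'+fn,im['pixels'][:,:,::-1]); return im
def pp(cam,q,n=2):
    for d in finder.pinpoint(cam,q)[:n]: print(cam,q,round(d['conf'],2),np.round(d['position'],4))
E
python3 - <<'E'
from h import *
for c in ('scene','top'):
    save(c,c+'0.png')
s=arm.read_state(); print({k:np.round(v,3).tolist() for k,v in s.items()})
for q in ['frame','hole','bar_hinge','catch','bar_peg','tweezers_grip','blade_fixed','blade_sprung','rider_mark']:
    for c in ('scene','top'): pp(c,q,1)
print(arm.read_state()['time_s'])
E
```

```text
pics
{'time_s': 0.1, 'joints': [1.003, 0.313, 1.498, -0.0, 1.331, -0.223], 'qd': [0.001, 0.0, -0.003, -0.001, 0.002, -0.001], 'tau': [0.002, -40.281, -25.265, 0.07, 0.034, -0.0], 'eef_pos': [0.177, 0.494, 0.255], 'ee_rot': [[-0.001, 0.338, 0.941], [-0.001, 0.941, -0.338], [-1.0, -0.001, -0.0]], 'ft_force': [-0.665, 0.579, 0.318], 'torque': [0.002, 0.022, 0.052], 'grip_width': 1.0}
top frame 0.74 [ 5.838e-01  1.830e-01 -1.000e-04]
scene hole 0.71 [0.5374 0.1865 0.0276]
top hole 0.74 [0.5392 0.1889 0.033 ]
scene bar_hinge 0.63 [0.6273 0.0985 0.0347]
top bar_hinge 0.57 [0.631  0.1001 0.0399]
scene catch 0.77 [0.6366 0.2721 0.0391]
scene bar_peg 0.63 [0.5446 0.1886 0.0304]
top bar_peg 0.79 [0.5028 0.1367 0.0607]
scene tweezers_grip 0.74 [ 0.5845 -0.1455  0.0088]
top tweezers_grip 0.61 [ 0.5873 -0.1432  0.0058]
scene blade_fixed 0.62 [ 0.6409 -0.1534  0.0108]
top blade_fixed 0.8 [ 0.6472 -0.1534  0.0062]
scene blade_sprung 0.52 [ 0.6384 -0.1197  0.0075]
top blade_sprung 0.58 [ 0.6408 -0.1196  0.0079]
scene rider_mark 0.38 [ 0.5879 -0.1446  0.0091]
1.0
```

View pics/scene0.png

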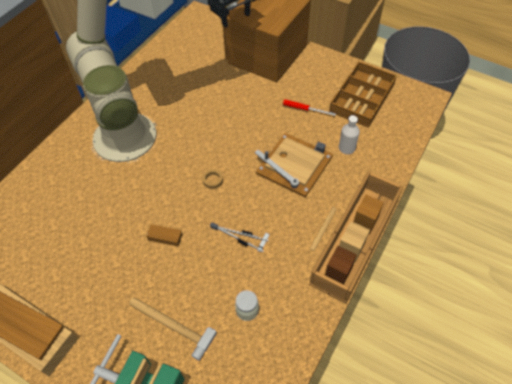

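View pics/top0.png

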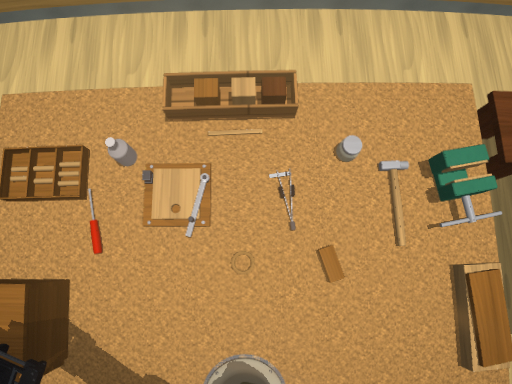

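The top view shows the frame at about (178,195), with the bar running from its hinge at (205,177) down to (190,235). The catch is at (148,176), the hole at (175,208), and the tweezers lie around (287,200) with the scale at (280,175). I'll zoom in.

```bash
python3 - <<'E'
from h import *
a=cv2.imread('pics/top0.png')
x=cv2.resize(a[150:250,130:220],None,fx=6,fy=6,interpolation=cv2.INTER_CUBIC)
y=cv2.resize(a[160:240,260:310],None,fx=7,fy=7,interpolation=cv2.INTER_CUBIC)
cv2.imwrite('pics/z1.png',x);cv2.imwrite('pics/z2.png',y)
for q in ['bar_hinge','catch','bar_peg','tweezers_grip','blade_fixed','blade_sprung','rider_mark','hole','frame','glue','tape','pencil','screw_jar','screwdriver']:
    for c in ['top']: pp(c,q,2)
for c in ('top','scene'):
    im=optics.get_image(c); print(c, im['mtx'].round(1).tolist(), im['dist'], (-im['R'].T@im['t']).round(3))
E
```

```text
top bar_hinge 0.57 [0.631  0.1001 0.0399]
top bar_peg 0.79 [0.5028 0.1367 0.0607]
top tweezers_grip 0.61 [ 0.5873 -0.1432  0.0058]
top blade_fixed 0.8 [ 0.6472 -0.1534  0.0062]
top blade_fixed 0.6 [ 0.7091 -0.3372  0.0031]
top blade_sprung 0.58 [ 0.6408 -0.1196  0.0079]
top hole 0.74 [0.5392 0.1889 0.033 ]
top frame 0.74 [ 5.838e-01  1.830e-01 -1.000e-04]
top frame 0.37 [ 0.64   -0.1209  0.0088]
top glue 0.97 [ 0.7105  0.3404 -0.0021]
top tape 0.58 [ 0.38   -0.0066 -0.0016]
top pencil 0.63 [0.7807 0.0087 0.0011]
top screw_jar 0.73 [ 7.111e-01 -3.385e-01 -2.000e-04]
top screw_jar 0.35 [ 0.3861 -0.0026 -0.002 ]
top screwdriver 0.54 [0.5089 0.439  0.0008]
top screwdriver 0.18 [ 0.3826 -0.0059 -0.0025]
top [[352.0, 0.0, 252.8], [0.0, 352.0, 193.4], [0.0, 0.0, 1.0]] [-0.08966962  0.          0.          0.          0.        ] [ 0.39  -0.025  1.048]
scene [[490.1, 0.0, 259.9], [0.0, 490.1, 192.1], [0.0, 0.0, 1.0]] [-0.06055139  0.          0.          0.          0.        ] [ 1.    -0.748  1.325]
```

```bash
ls pics
```

```text
scene0.png
top0.png
z1.png
z2.png
```

View pics/z1.png

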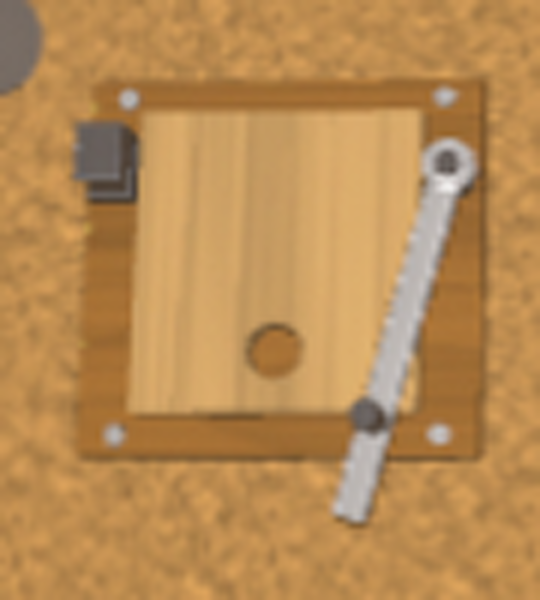

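View pics/z2.png

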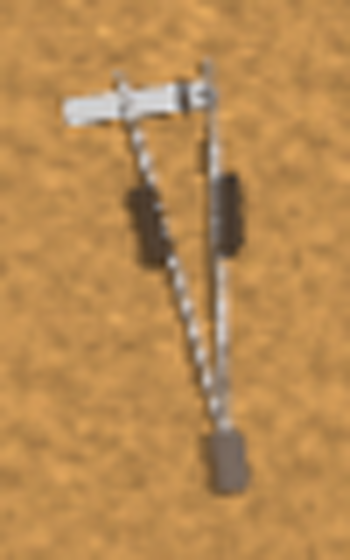

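```bash
cat >> h.py <<'E'
def p2w(im,uv,z):
    uv=np.asarray(uv,float).reshape(-1,1,2)
    n=cv2.undistortPoints(uv,im['mtx'],np.array(im['dist']))[:,0]
    R=np.array(im['R']);t=np.array(im['t']);C=-R.T@t
    d=np.c_[n,np.ones(len(n))]@R
    z=np.broadcast_to(z,len(n))
    return C+d*((z-C[2])/d[:,2])[:,None]
def w2p(im,X):
    return cv2.projectPoints(np.asarray(X,float).reshape(-1,1,3),cv2.Rodrigues(np.array(im['R']))[0],np.array(im['t']),im['mtx'],np.array(im['dist']))[0][:,0]
E
python3 - <<'E'
from h import *
im=optics.get_image('top')
f=lambda X,Y,s,ox,oy:((X+.5)/s-.5+ox,(Y+.5)/s-.5+oy)
g=lambda X,Y:f(X,Y,6,130,150)
k=lambda X,Y:f(X,Y,7,260,160)
def show(n,p,z): print(n,p2w(im,[p],z).round(4))
show('hinge',g(447,162),.046)
show('pegtop',g(367,412),.076)
show('barend',g(350,520),.042)
show('hole',g(274,350),.032)
show('panelcorners TL',g(141,110),.032);show('TR',g(420,112),.032);show('BL',g(128,412),.032);show('BR',g(416,410),.032)
show('catchtop',g(100,150),.052)
show('heel',k(228,462),.01)
show('fixed@scale',k(210,97),.012);show('sprung@scale',k(126,103),.012)
show('plateL',k(149,227),.018);show('plateR',k(230,215),.018)
show('scaleL',k(66,110),.004);show('scaleR',k(212,95),.004);show('rider',k(184,97),.004)
show('fixedend',k(207,62),.012);show('sprungend',k(118,75),.012)
E
```

```text
hinge [[0.6301 0.0991 0.046 ]]
pegtop [[0.5052 0.1328 0.076 ]]
barend [[0.4578 0.1463 0.042 ]]
hole [[0.5418 0.1855 0.032 ]]
panelcorners TL [[0.6641 0.2539 0.032 ]]
TR [[0.6593 0.1143 0.032 ]]
BL [[0.5131 0.2565 0.032 ]]
BR [[0.5108 0.1162 0.032 ]]
catchtop [[0.6392 0.268  0.052 ]]
heel [[ 0.4835 -0.1561  0.01  ]]
fixed@scale [[ 0.6417 -0.1556  0.012 ]]
sprung@scale [[ 0.6399 -0.119   0.012 ]]
plateL [[ 0.5839 -0.1261  0.018 ]]
plateR [[ 0.5882 -0.1609  0.018 ]]
scaleL [[ 0.6393 -0.0934  0.004 ]]
scaleR [[ 0.6445 -0.1575  0.004 ]]
rider [[ 0.6439 -0.1452  0.004 ]]
fixedend [[ 0.6573 -0.155   0.012 ]]
sprungend [[ 0.6524 -0.116   0.012 ]]
```

```bash
python3 -m creep '[{"fingers":0.5,"dp":[0.006,-0.023,0.043],"yaw":-1},{"fingers":0.5,"dp":[0.006,-0.023,0.043],"yaw":-1},{"fingers":0.5,"dp":[0.006,-0.023,0.043],"yaw":-1},{"fingers":0.5,"dp":[0.006,-0.023,0.043],"yaw":-1},{"fingers":0.5,"dp":[0.006,-0.023,0.043],"yaw":0}]' 20
python3 -m creep '[{"fingers":0.5,"dp":[0.006,-0.025,0.040],"yaw":0},{"fingers":0.5,"dp":[0.006,-0.025,0.040],"yaw":0},{"fingers":0.5,"dp":[0.006,-0.025,0.040],"yaw":0},{"fingers":0.5,"dp":[0.006,-0.025,0.040],"yaw":0},{"fingers":0.5,"dp":[0,0,0],"yaw":0}]'
python3 - <<'E'
from h import *
s=arm.read_state(); p=np.array(s['eef_pos']);R=np.array(s['ee_rot'])
print(s['time_s'],p.round(4),R.round(3).tolist(),s['joints'], (R.T@(np.array([.505,.133,.071])-p)).round(4))
E
```

```text
time_s: 2.48
eef_pos: [0.3481, 0.3178, 0.2257]
ee_rot: [[0.0, 0.271, 0.962], [0.0, 0.962, -0.271], [-1.0, 0.0, 0.0]]
ft_force: [-0.7, 0.8, 0.1]
grip_width: 0.506
time_s: 3.1
eef_pos: [0.4753, 0.1774, 0.2011]
ee_rot: [[-0.001, 0.275, 0.961], [-0.0, 0.961, -0.275], [-1.0, -0.0, -0.001]]
ft_force: [0.4, 0.3, -0.7]
grip_width: 0.503
3.1 [0.4753 0.1774 0.2011] [[-0.001, 0.275, 0.961], [-0.0, 0.961, -0.275], [-1.0, -0.0, -0.001]] [ 1.25956622e-01  3.24877278e-01  1.63046044e+00 -2.52742004e-04
  1.18694598e+00 -1.16613338e+00] [ 0.1301 -0.0344  0.0409]
```

```bash
python3 -m creep '[{"fingers":0.5,"dp":[0.02,-0.034,0.041],"yaw":0},{"fingers":0.5,"dp":[0.04,0,0],"yaw":0},{"fingers":0.5,"dp":[0,0,0],"yaw":0}]' 20
python3 - <<'E'
from h import *
save('top','t1.png'); im=save('scene','s1.png')
a=cv2.imread('pics/s1.png')[120:240,220:360]; cv2.imwrite('pics/s1z.png',cv2.resize(a,None,fx=5,fy=5,interpolation=cv2.INTER_CUBIC))
s=arm.read_state(); p=np.array(s['eef_pos']);R=np.array(s['ee_rot'])
print(s['time_s'],p.round(4), (R.T@(np.array([.505,.133,.071])-p)).round(4))
pp('scene','bar_peg');pp('top','bar_peg')
E
```

```text
time_s: 3.48
eef_pos: [0.5026, 0.1359, 0.14]
ee_rot: [[-0.005, 0.271, 0.962], [-0.0, 0.962, -0.271], [-1.0, -0.001, -0.005]]
ft_force: [0.3, 1.0, -0.1]
grip_width: 0.501
3.575 [0.5042 0.1363 0.1429] [ 0.0719 -0.003   0.0016]
scene bar_peg 0.85 [0.5097 0.1379 0.0587]
```

View pics/s1z.png

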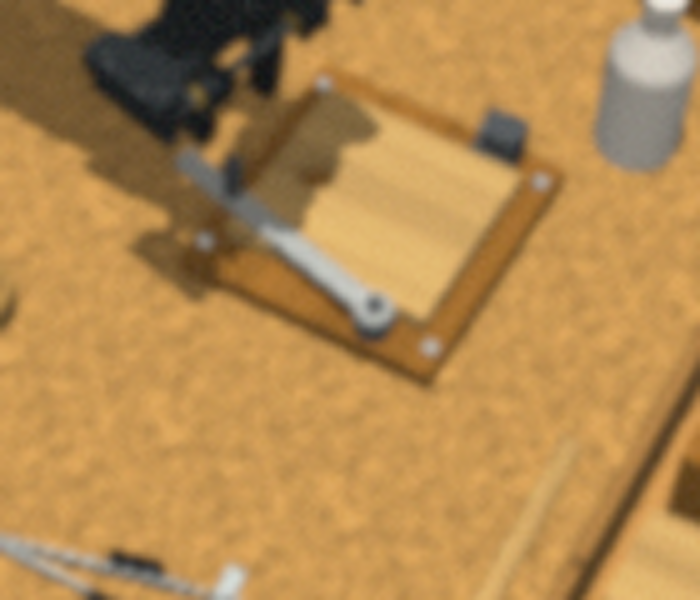

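The open fingers straddle the peg, which stands at zoom (233,170), so I'll descend.

```bash
python3 -m creep '[{"fingers":0.5,"dp":[0.035,-0.001,0.001],"yaw":0},{"fingers":0.5,"dp":[0.035,0,0],"yaw":0},{"fingers":0.3,"dp":[0,0,0],"yaw":0},{"fingers":0.25,"dp":[0,0,0],"yaw":0},{"fingers":0.25,"dp":[0,0,0],"yaw":0}]' 10
python3 - <<'E'
from h import *
h=np.array([.630,.099])
s=arm.read_state(); p=np.array(s['eef_pos']);R=np.array(s['ee_rot'])
print(s['time_s'],p.round(4), s['ft_force'],s['grip_width'],s['joints'][5])
d=p[:2]-h; print(np.hypot(*d),np.degrees(np.arctan2(d[1],d[0])),np.degrees(np.arctan2(R[1,1],R[0,1])))
E
```

```text
time_s: 4.3
eef_pos: [0.5057, 0.1345, 0.0734]
ee_rot: [[0.003, 0.271, 0.963], [0.0, 0.963, -0.271], [-1.0, 0.001, 0.003]]
ft_force: [-0.3, -0.1, 0.2]
grip_width: 0.249
4.3 [0.5057 0.1345 0.0734] [-0.28841468 -0.14724628  0.2481763 ] 0.24918277830487176 -1.2603261854242385
0.12929917489147955 164.08056652918592 74.26066983981573
```

```bash
python3 -m creep '[{"fingers":0.25,"dp":[0,0.0113,0.0005],"yaw":5},{"fingers":0.25,"dp":[0,0.017,0.0011],"yaw":7.5},{"fingers":0.25,"dp":[0,0.017,0.0011],"yaw":7.5},{"fingers":0.25,"dp":[0,0.017,0.0011],"yaw":7.5},{"fingers":0.25,"dp":[0,0.0113,0.0005],"yaw":5}]' 10
python3 - <<'E'
from h import *
h=np.array([.630,.099])
s=arm.read_state(); p=np.array(s['eef_pos']);R=np.array(s['ee_rot'])
d=p[:2]-h; print(p[2],np.hypot(*d),np.degrees(np.arctan2(d[1],d[0])),np.degrees(np.arctan2(R[1,1],R[0,1])))
E
```

```text
time_s: 4.92
eef_pos: [0.544, 0.1967, 0.0728]
ee_rot: [[0.001, 0.748, 0.664], [0.0, 0.664, -0.748], [-1.0, 0.001, 0.001]]
ft_force: [-0.2, -0.4, 0.5]
grip_width: 0.247
0.07283515782697109 0.13013031492434693 131.34914557231585 41.57829559451976
```

```bash
python3 -m creep '[{"fingers":0.25,"dp":[0,0.0136,0.0007],"yaw":6},{"fingers":0.25,"dp":[0,0.017,0.0011],"yaw":7.5},{"fingers":0.25,"dp":[0,0.017,0.0011],"yaw":7.5},{"fingers":0.25,"dp":[0,0.0136,0.0007],"yaw":6},{"fingers":0.25,"dp":[0,0.0113,0.0005],"yaw":5}]' 10
python3 -m creep '[{"fingers":0.25,"dp":[0,0.0045,0.0001],"yaw":2},{"fingers":0.25,"dp":[0,0,0],"yaw":0}]' 10
python3 - <<'E'
from h import *
h=np.array([.630,.099])
s=arm.read_state(); p=np.array(s['eef_pos']);R=np.array(s['ee_rot'])
d=p[:2]-h; print(p[2],np.hypot(*d),np.degrees(np.arctan2(d[1],d[0])),np.degrees(np.arctan2(R[1,1],R[0,1])))
save('top','t2.png'); im=save('scene','s2.png')
a=cv2.imread('pics/s2.png')[120:220,230:350]; cv2.imwrite('pics/s2z.png',cv2.resize(a,None,fx=6,fy=6,interpolation=cv2.INTER_CUBIC))
E
```

```text
time_s: 5.55
eef_pos: [0.6086, 0.2276, 0.0729]
ee_rot: [[0.001, 0.986, 0.166], [0.0, 0.166, -0.986], [-1.0, 0.001, -0.0]]
ft_force: [-0.9, -0.1, -0.0]
grip_width: 0.25
time_s: 5.8
eef_pos: [0.6126, 0.2279, 0.0722]
ee_rot: [[0.001, 0.991, 0.136], [0.0, 0.136, -0.991], [-1.0, 0.001, -0.0]]
ft_force: [0.3, -0.6, -0.1]
grip_width: 0.246
0.07219327887041613 0.13007283017561783 97.70514708886456 7.800473405149514
```

View pics/s2z.png

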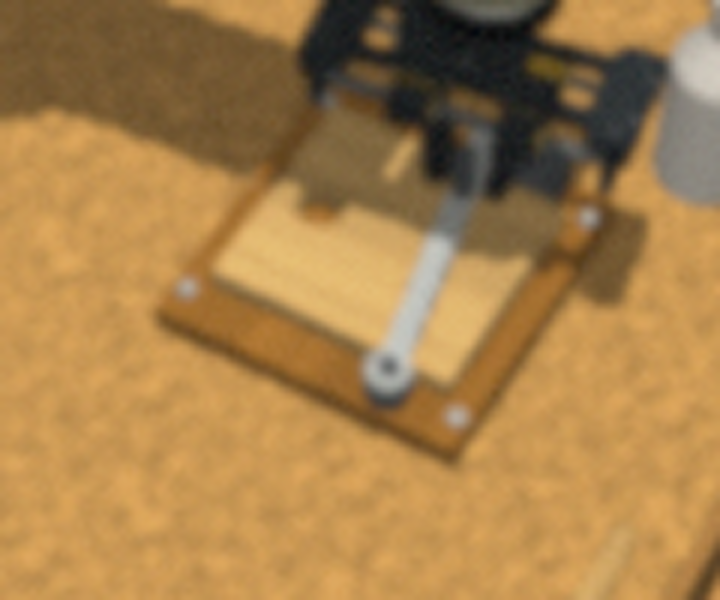

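The bar is following the fingers and is about 12° short of the catch. I'll carry on in smaller steps and watch the force.

```bash
python3 -m creep '[{"fingers":0.25,"dp":[0,0.0113,0.0005],"yaw":3},{"fingers":0.25,"dp":[0,0.0068,0.0002],"yaw":2},{"fingers":0.25,"dp":[0,0.003,0],"yaw":0},{"fingers":0.25,"dp":[0,0,0],"yaw":0}]' 10
python3 -m creep '[{"fingers":0.25,"dp":[0,0.003,0],"yaw":0},{"fingers":0.25,"dp":[0,0,0],"yaw":0}]' 10
python3 -m creep '[{"fingers":0.25,"dp":[0,0.002,0],"yaw":0},{"fingers":0.25,"dp":[0,0,0],"yaw":0}]' 10
```

```text
time_s: 6.4
eef_pos: [0.6335, 0.2294, 0.0717]
ee_rot: [[0.0, 0.999, 0.049], [-0.0, 0.049, -0.999], [-1.0, 0.0, 0.0]]
ft_force: [0.1, -0.8, 0.2]
grip_width: 0.246
time_s: 6.65
eef_pos: [0.6366, 0.2296, 0.0717]
ee_rot: [[0.0, 0.999, 0.048], [0.0, 0.048, -0.999], [-1.0, 0.0, -0.0]]
ft_force: [0.7, 0.0, 0.3]
grip_width: 0.252
time_s: 6.9
eef_pos: [0.6372, 0.2296, 0.0715]
ee_rot: [[-0.004, 0.999, 0.048], [-0.001, 0.048, -0.999], [-1.0, -0.004, 0.001]]
ft_force: [-7.5, -1.0, 4.0]
grip_width: 0.245
```

```bash
python3 -m creep '[{"fingers":0.25,"dp":[0,0.002,0],"yaw":0},{"fingers":0.25,"dp":[0,0,0],"yaw":0}]' 10
python3 - <<'E'
from h import *
save('top','t3.png'); im=save('scene','s3.png')
a=cv2.imread('pics/s3.png')[120:220,230:350]; cv2.imwrite('pics/s3z.png',cv2.resize(a,None,fx=6,fy=6,interpolation=cv2.INTER_CUBIC))
E
```

```text
time_s: 7.15
eef_pos: [0.6375, 0.2297, 0.0713]
ee_rot: [[-0.009, 0.999, 0.049], [-0.002, 0.049, -0.999], [-1.0, -0.009, 0.001]]
ft_force: [-19.4, -2.7, 8.6]
grip_width: 0.253
```

View pics/s3z.png

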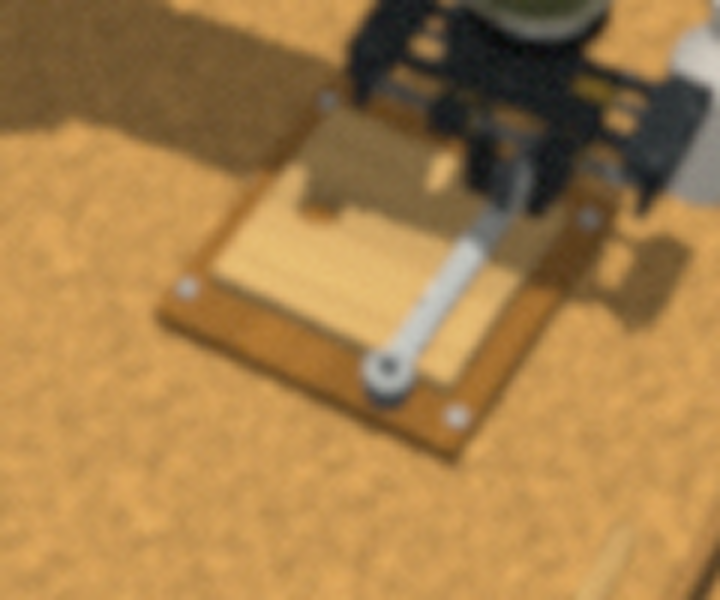

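The force climbs to 19 N with almost no travel, so the bar is against its stop. I'll back off, rise and check.

```bash
python3 -m creep '[{"fingers":0.3,"dp":[0,-0.006,0],"yaw":0},{"fingers":0.4,"dp":[0,0,0],"yaw":0},{"fingers":0.45,"dp":[-0.045,0,0],"yaw":0},{"fingers":0.5,"dp":[-0.05,0,0],"yaw":0},{"fingers":0.6,"dp":[-0.03,-0.0,0.05],"yaw":-10}]' 20
python3 -m creep '[{"fingers":0.8,"dp":[0,0,0.062],"yaw":-10},{"fingers":0.8,"dp":[0,0,0.062],"yaw":-10},{"fingers":0.8,"dp":[0,0,0.06],"yaw":-10},{"fingers":0.8,"dp":[0,0,0.05],"yaw":-10},{"fingers":0.8,"dp":[0,0,0],"yaw":0}]' 20
python3 - <<'E'
from h import *
im=save('top','t4.png'); save('scene','s4.png')
a=cv2.imread('pics/t4.png'); 
cv2.imwrite('pics/t4z.png',cv2.resize(a[150:250,130:220],None,fx=6,fy=6,interpolation=cv2.INTER_CUBIC))
s=arm.read_state();print(s['joints'],np.array(s['ee_rot']).round(3).tolist())
pp('top','bar_peg');pp('scene','bar_peg');pp('scene','catch')
E
```

```text
time_s: 7.88
eef_pos: [0.6373, 0.1813, 0.1995]
ee_rot: [[0.004, 0.974, 0.228], [0.001, 0.228, -0.974], [-1.0, 0.004, 0.0]]
ft_force: [1.0, 0.1, 0.2]
grip_width: 0.589
time_s: 8.5
eef_pos: [0.7421, -0.0287, 0.1949]
ee_rot: [[-0.0, 0.607, 0.794], [-0.0, 0.794, -0.607], [-1.0, -0.0, -0.0]]
ft_force: [-0.6, -0.2, -0.6]
grip_width: 0.8
[-1.91598023e-01  8.74453090e-01  7.38504505e-01  2.35605614e-04
  1.52911456e+00 -1.11062911e+00] [[-0.0, 0.607, 0.795], [0.0, 0.795, -0.607], [-1.0, -0.0, -0.001]]
```

View pics/t4z.png

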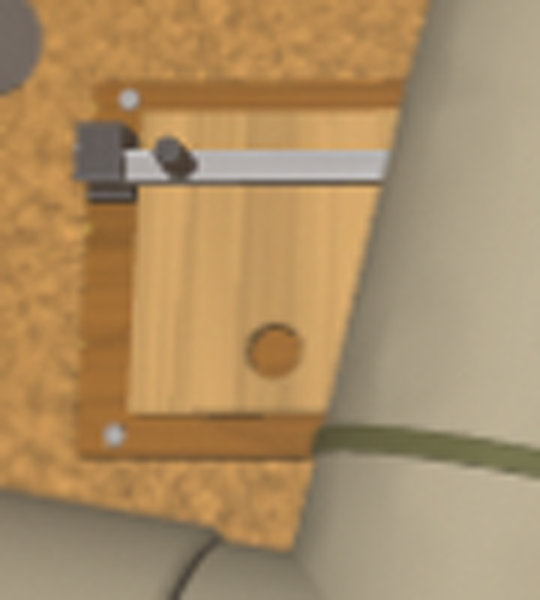

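View pics/t4.png

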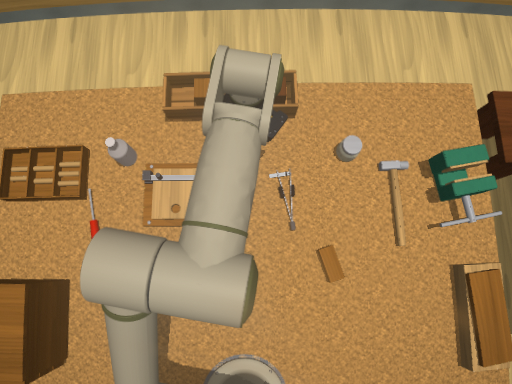

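Bar is home: at zoom (125–400,165) it runs level, with its end under the catch roof at (105,150). Next I'll go above the tweezers.

```bash
python3 -m creep '[{"fingers":0.8,"dp":[0.01,-0.0464,-0.0136],"yaw":0},{"fingers":0.8,"dp":[0.01,-0.0464,-0.0136],"yaw":0},{"fingers":0.8,"dp":[0.01,-0.0464,-0.0136],"yaw":0},{"fingers":0.8,"dp":[0.01,-0.0464,-0.0136],"yaw":-4},{"fingers":0.8,"dp":[0,0,0],"yaw":-10}]' 20
python3 -m creep '[{"fingers":0.8,"dp":[0.01,0,0],"yaw":-10},{"fingers":0.8,"dp":[0.01,0,0],"yaw":-10},{"fingers":0.8,"dp":[0,0,0],"yaw":-10},{"fingers":0.8,"dp":[0,0,0],"yaw":0}]' 20
python3 - <<'E'
from h import *
im=save('scene','s5.png'); im2=save('top','t5.png')
cv2.imwrite('pics/s5z.png',cv2.resize(cv2.imread('pics/s5.png')[190:270,190:290],None,fx=7,fy=7,interpolation=cv2.INTER_CUBIC))
s=arm.read_state();R=np.array(s['ee_rot']);p=np.array(s['eef_pos']);print(s['time_s'],p.round(4),s['joints'],np.degrees(np.arctan2(R[1,1],R[0,1])))
print((R.T@(np.array([.586,-.1435,.021])-p)).round(4))
for q in ['tweezers_grip','blade_fixed','blade_sprung','rider_mark']: pp('scene',q,1)
E
```

```text
time_s: 9.38
eef_pos: [0.5828, -0.1406, 0.1569]
ee_rot: [[-0.001, 0.393, 0.92], [0.0, 0.92, -0.393], [-1.0, -0.0, -0.001]]
ft_force: [0.4, 0.7, 0.1]
grip_width: 0.799
time_s: 9.88
eef_pos: [0.5852, -0.1392, 0.1373]
ee_rot: [[0.001, -0.117, 0.993], [-0.0, 0.993, 0.117], [-1.0, -0.0, 0.001]]
ft_force: [-0.0, -0.1, -0.4]
grip_width: 0.8
9.975 [ 0.5853 -0.1396  0.1373] [-4.28591783e-01  5.87999409e-01  1.40461970e+00  3.12536930e-05
  1.14813510e+00 -2.11397967e+00] 96.5648702185476
[ 0.1163 -0.004   0.0002]
scene tweezers_grip 0.77 [ 0.5831 -0.1418  0.0104]
scene blade_fixed 0.67 [ 0.6458 -0.1538  0.0102]
scene blade_sprung 0.58 [ 0.636  -0.1203  0.0105]
```

View pics/s5z.png

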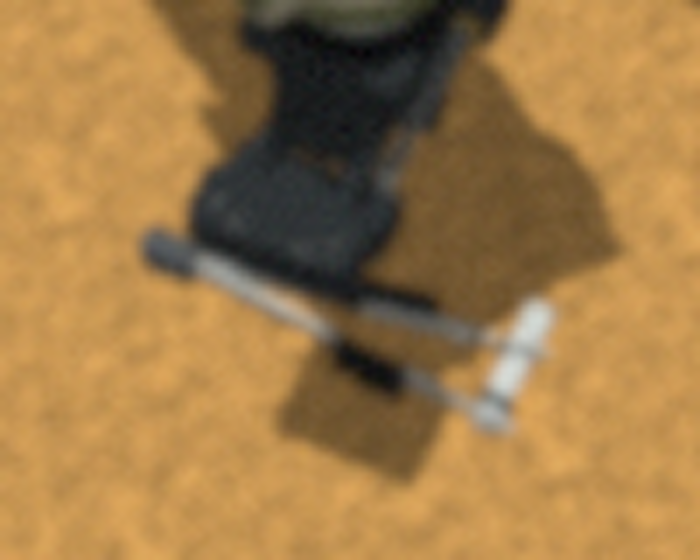

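View pics/t5.png

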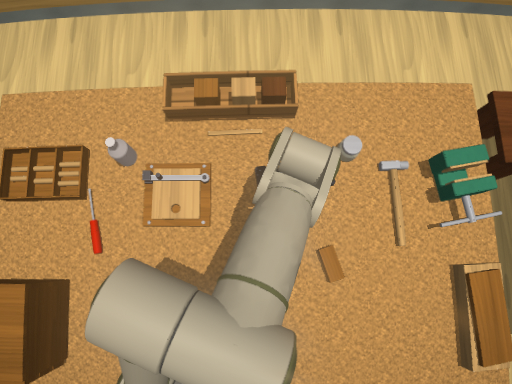

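```bash
python3 -m creep '[{"fingers":0.8,"dp":[0.045,-0.003,0],"yaw":0},{"fingers":0.75,"dp":[0.045,0,0],"yaw":0},{"fingers":0.7,"dp":[0.018,0,0],"yaw":0},{"fingers":0.65,"dp":[0.007,0,0],"yaw":0},{"fingers":0.6,"dp":[0,0,0],"yaw":0}]' 20
python3 - <<'E'
from h import *
im=save('scene','s6.png')
cv2.imwrite('pics/s6z.png',cv2.resize(cv2.imread('pics/s6.png')[190:270,190:290],None,fx=7,fy=7,interpolation=cv2.INTER_CUBIC))
E
```

```text
time_s: 10.8
eef_pos: [0.5862, -0.1433, 0.0227]
ee_rot: [[0.001, -0.117, 0.993], [-0.001, 0.993, 0.117], [-1.0, -0.001, 0.001]]
ft_force: [0.0, -0.3, 0.5]
grip_width: 0.606
```

View pics/s6z.png

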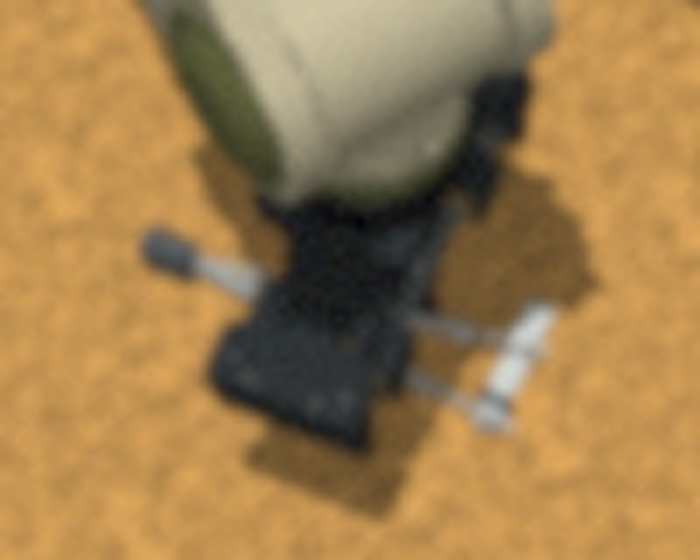

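```bash
python3 -m creep '[{"fingers":0.55,"dp":[0.003,0,0],"yaw":0},{"fingers":0.48,"dp":[0,0,0],"yaw":0},{"fingers":0.42,"dp":[0,0,0],"yaw":0},{"fingers":0.40,"dp":[0,0,0],"yaw":0},{"fingers":0.40,"dp":[0,0,0],"yaw":0}]' 20
python3 - <<'E'
from h import *
im=save('scene','s7.png')
cv2.imwrite('pics/s7z.png',cv2.resize(cv2.imread('pics/s7.png')[190:270,190:290],None,fx=7,fy=7,interpolation=cv2.INTER_CUBIC))
print(arm.read_state()['grip_width'],arm.read_state()['eef_pos'])
E
```

```text
time_s: 11.48
eef_pos: [0.5859, -0.1432, 0.0192]
ee_rot: [[0.001, -0.117, 0.993], [-0.0, 0.993, 0.117], [-1.0, -0.0, 0.001]]
ft_force: [-0.1, 0.2, 3.5]
grip_width: 0.399
0.3994815521250847 [ 0.58589242 -0.14316461  0.01914374]
```

View pics/s7z.png

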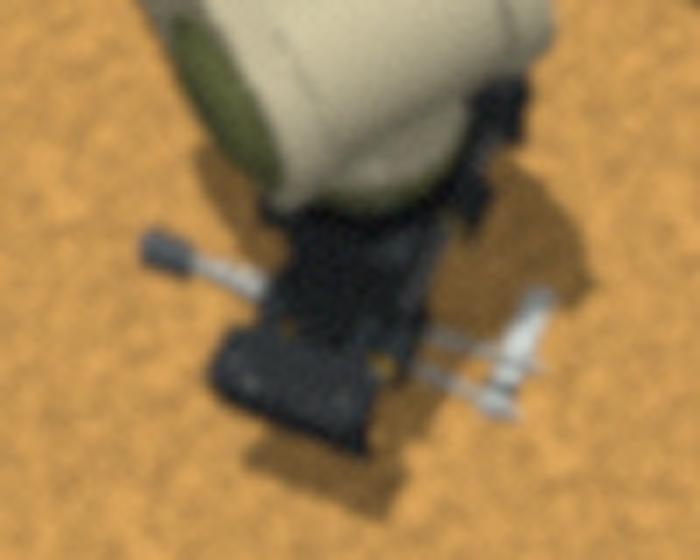

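The gap has narrowed under position control. I'll squeeze a little more for a firmer hold and lift gently.

```bash
python3 -m creep '[{"fingers":0.37,"dp":[0,0,0],"yaw":0},{"fingers":0.35,"dp":[0,0,0],"yaw":0},{"fingers":0.35,"dp":[-0.003,0,0],"yaw":0},{"fingers":0.35,"dp":[-0.008,0,0],"yaw":0},{"fingers":0.35,"dp":[-0.015,0,0],"yaw":0}]' 20
python3 -m creep '[{"fingers":0.35,"dp":[-0.025,0,0],"yaw":0},{"fingers":0.35,"dp":[-0.03,0,0],"yaw":0},{"fingers":0.35,"dp":[-0.03,0,0],"yaw":0},{"fingers":0.35,"dp":[-0.015,0,0],"yaw":0},{"fingers":0.35,"dp":[0,0,0],"yaw":0}]' 20
python3 - <<'E'
from h import *
im=save('scene','s8.png')
cv2.imwrite('pics/s8z.png',cv2.resize(cv2.imread('pics/s8.png')[170:250,190:290],None,fx=7,fy=7,interpolation=cv2.INTER_CUBIC))
print(arm.read_state()['grip_width'],arm.read_state()['joints'])
E
```

```text
time_s: 12.15
eef_pos: [0.5853, -0.143, 0.045]
ee_rot: [[-0.001, -0.117, 0.993], [0.001, 0.993, 0.117], [-1.0, 0.001, -0.001]]
ft_force: [0.2, 0.7, -0.4]
grip_width: 0.351
time_s: 12.78
eef_pos: [0.5858, -0.1432, 0.1456]
ee_rot: [[0.002, -0.117, 0.993], [-0.001, 0.993, 0.117], [-1.0, -0.001, 0.001]]
ft_force: [-0.2, -0.1, -1.9]
grip_width: 0.352
0.34873338963626227 [-4.33814330e-01  5.82587300e-01  1.39350152e+00 -1.26068766e-05
  1.16593304e+00 -2.12229476e+00]
```

View pics/s8z.png

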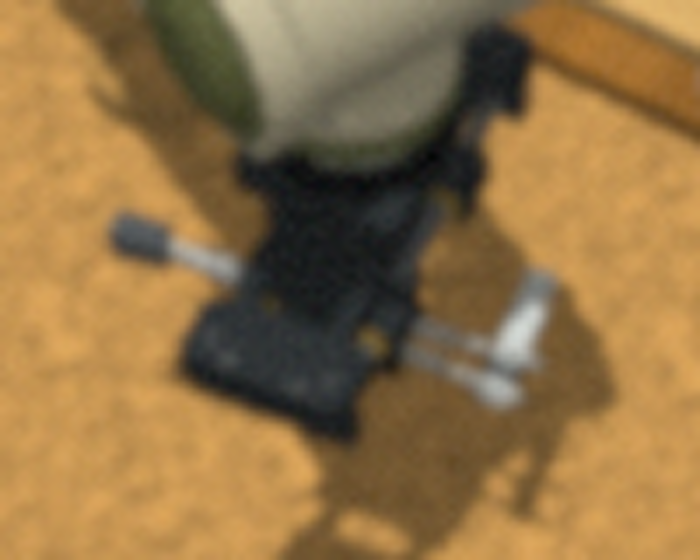

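Tweezers are lifted and level. Now I'll carry them across, then turn them to point along −y, where the top camera can see the scale.

```bash
python3 -m creep '[{"fingers":0.35,"dp":[0,0.015,0],"yaw":0},{"fingers":0.35,"dp":[0,0.03,0],"yaw":0},{"fingers":0.35,"dp":[0,0.035,0],"yaw":0},{"fingers":0.35,"dp":[0,0.035,0],"yaw":0},{"fingers":0.35,"dp":[0,0.035,0],"yaw":0}]' 20
python3 -m creep '[{"fingers":0.35,"dp":[0,0.035,0],"yaw":3},{"fingers":0.35,"dp":[0,0.035,0.0],"yaw":0},{"fingers":0.35,"dp":[0,0.035,0],"yaw":0},{"fingers":0.35,"dp":[0,0.035,0],"yaw":0},{"fingers":0.35,"dp":[0,0.035,0],"yaw":0}]' 20
python3 -m creep '[{"fingers":0.35,"dp":[0,0.03,0],"yaw":0},{"fingers":0.35,"dp":[0,0.02,0],"yaw":3},{"fingers":0.35,"dp":[0,0.01,0],"yaw":6},{"fingers":0.35,"dp":[0,0,0],"yaw":8},{"fingers":0.35,"dp":[0,0,0],"yaw":8}]' 20
python3 -m creep '[{"fingers":0.35,"dp":[0,0,0],"yaw":8},{"fingers":0.35,"dp":[0,0,0],"yaw":8},{"fingers":0.35,"dp":[0,0,0],"yaw":8},{"fingers":0.35,"dp":[0,0,0],"yaw":8},{"fingers":0.35,"dp":[0,0,0],"yaw":8}]' 20
python3 -m creep '[{"fingers":0.35,"dp":[0,0,0],"yaw":8},{"fingers":0.35,"dp":[0,0,0],"yaw":8},{"fingers":0.35,"dp":[0,0,0],"yaw":8},{"fingers":0.35,"dp":[0,0,0],"yaw":4},{"fingers":0.35,"dp":[0,0,0],"yaw":0}]' 20
python3 - <<'E'
from h import *
save('scene','s9.png'); save('top','t9.png')
s=arm.read_state();print(s['grip_width'],s['joints'])
E
```

```text
time_s: 13.45
eef_pos: [0.5671, 0.0079, 0.1438]
ee_rot: [[-0.002, -0.118, 0.993], [0.001, 0.993, 0.118], [-1.0, 0.001, -0.002]]
ft_force: [-0.1, -0.5, -0.7]
grip_width: 0.352
time_s: 14.08
eef_pos: [0.5536, 0.1822, 0.1437]
ee_rot: [[-0.002, -0.066, 0.998], [-0.0, 0.998, 0.066], [-1.0, 0.0, -0.002]]
ft_force: [1.0, 0.6, -0.9]
grip_width: 0.353
time_s: 14.7
eef_pos: [0.5502, 0.2411, 0.1436]
ee_rot: [[-0.002, 0.366, 0.931], [-0.0, 0.931, -0.366], [-1.0, -0.001, -0.002]]
ft_force: [-0.1, -0.3, -1.8]
grip_width: 0.351
time_s: 15.32
eef_pos: [0.5503, 0.2409, 0.1436]
ee_rot: [[-0.002, 0.879, 0.477], [-0.0, 0.477, -0.879], [-1.0, -0.002, -0.001]]
ft_force: [-0.3, 0.3, -0.5]
grip_width: 0.351
time_s: 15.95
eef_pos: [0.5505, 0.2408, 0.1438]
ee_rot: [[-0.002, 1.0, 0.014], [-0.0, 0.014, -1.0], [-1.0, -0.002, 0.0]]
ft_force: [0.1, -0.0, -0.7]
grip_width: 0.349
0.3522877250799317 [2.17090043e-01 5.79952077e-01 1.39851817e+00 1.84416820e-05
 1.16420085e+00 2.02210349e-01]
```

View pics/t9.png

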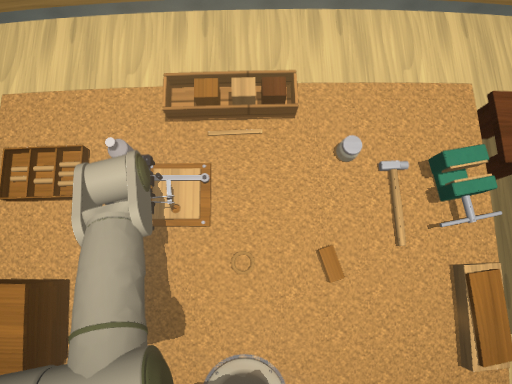

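View pics/s9.png

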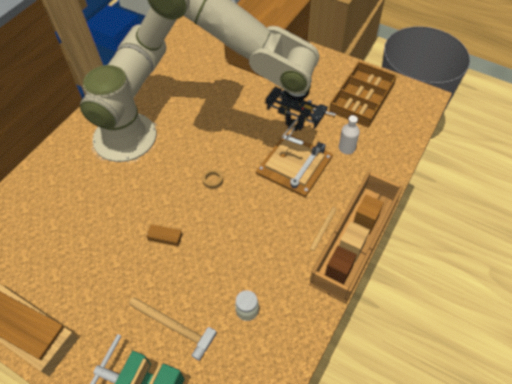

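```bash
python3 - <<'E'
from h import *
a=cv2.imread('pics/t9.png')[165:225,140:215]; cv2.imwrite('pics/t9z.png',cv2.resize(a,None,fx=10,fy=10,interpolation=cv2.INTER_CUBIC))
a=cv2.imread('pics/s9.png')[110:170,260:335]; cv2.imwrite('pics/s9z.png',cv2.resize(a,None,fx=10,fy=10,interpolation=cv2.INTER_CUBIC))
E
```

```text
(no output)
```

View pics/t9z.png

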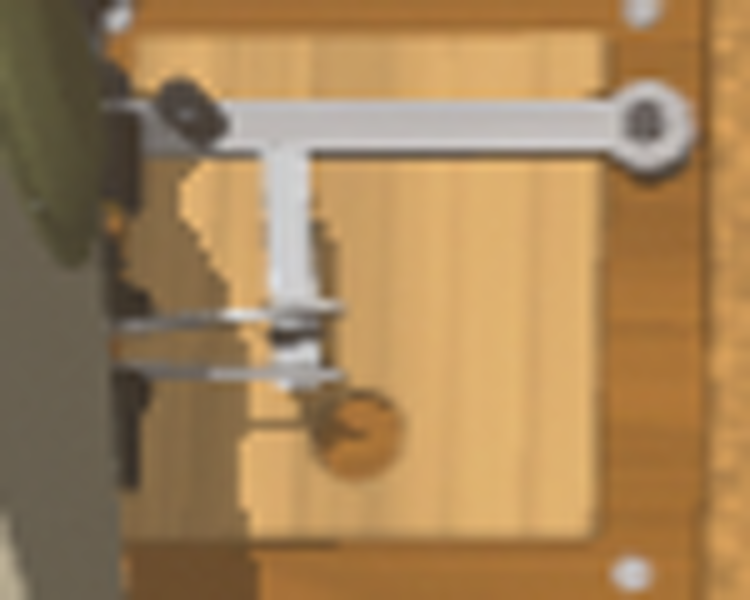

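View pics/s9z.png

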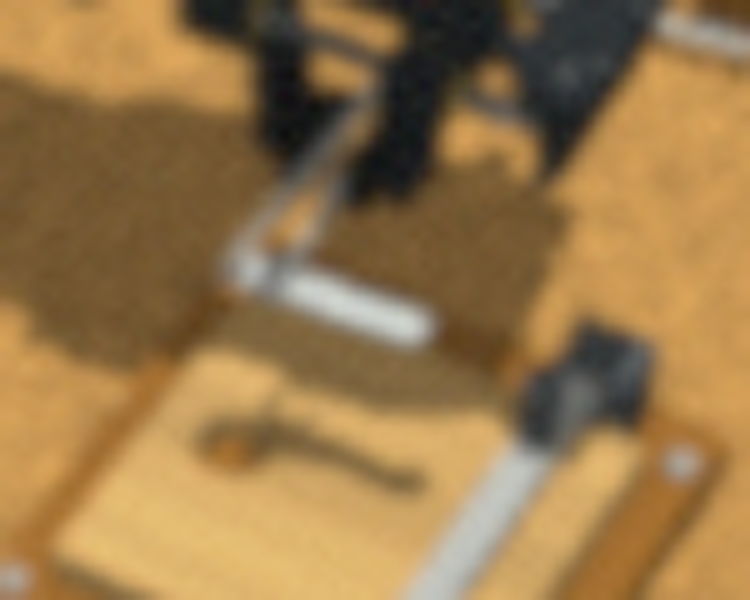

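The tweezers show clearly: at top zoom (295,310) the sprung blade, (295,375) the fixed blade, (295,333) the rider. The rider distance is uncertain by about 1–2 mm, so I'll lift them under the top camera for a sharper, parallax-free measurement.

```bash
python3 -m creep '[{"fingers":0.35,"dp":[-0.015,0,0],"yaw":0},{"fingers":0.35,"dp":[-0.03,-0.01,0.005],"yaw":0},{"fingers":0.35,"dp":[-0.035,-0.015,0.01],"yaw":0},{"fingers":0.35,"dp":[-0.035,-0.02,0.01],"yaw":0},{"fingers":0.35,"dp":[-0.035,-0.02,0.01],"yaw":0}]' 20
python3 -m creep '[{"fingers":0.35,"dp":[-0.035,-0.02,0.01],"yaw":0},{"fingers":0.35,"dp":[-0.035,-0.02,0.01],"yaw":0},{"fingers":0.35,"dp":[-0.035,-0.02,0.01],"yaw":0},{"fingers":0.35,"dp":[-0.035,-0.02,0.01],"yaw":0},{"fingers":0.35,"dp":[-0.025,-0.01,0.005],"yaw":0}]' 20
python3 -m creep '[{"fingers":0.35,"dp":[-0.01,0,0.0],"yaw":0},{"fingers":0.35,"dp":[0,0,0],"yaw":0},{"fingers":0.35,"dp":[0,0,0],"yaw":0}]' 20
python3 - <<'E'
from h import *
save('scene','s10.png'); save('top','t10.png')
s=arm.read_state();print(s['grip_width'],s['joints'])
E
```

```text
time_s: 16.68
eef_pos: [0.486, 0.2041, 0.2969]
ee_rot: [[0.001, 1.0, 0.014], [0.0, 0.014, -1.0], [-1.0, 0.001, -0.0]]
ft_force: [0.9, -0.2, -1.0]
grip_width: 0.352
time_s: 17.3
eef_pos: [0.396, 0.1579, 0.4625]
ee_rot: [[0.003, 1.0, 0.014], [0.0, 0.014, -1.0], [-1.0, 0.003, -0.0]]
ft_force: [0.3, 0.1, -1.5]
grip_width: 0.354
time_s: 17.68
eef_pos: [0.3976, 0.1584, 0.4686]
ee_rot: [[-0.002, 1.0, 0.013], [-0.0, 0.013, -1.0], [-1.0, -0.002, 0.0]]
ft_force: [0.2, -0.1, -1.8]
grip_width: 0.351
0.35055378673269977 [1.03737967e-01 3.95788460e-02 1.28308337e+00 4.84057610e-05
 1.82084376e+00 9.05759811e-02]
```

View pics/t10.png

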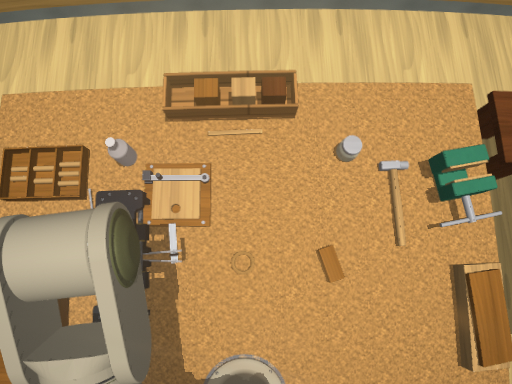

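```bash
python3 - <<'E'
from h import *
a=cv2.imread('pics/t10.png')[215:275,130:205]; cv2.imwrite('pics/t10z.png',cv2.resize(a,None,fx=10,fy=10,interpolation=cv2.INTER_CUBIC))
im=optics.get_image('top'); print(np.array(im['R']).round(3).tolist()); print(w2p(im,[[.39,.1,.45],[.39,-.025,.5],[.39,.1,.0]]))
g=np.array(cv2.cvtColor(a,cv2.COLOR_BGR2GRAY)); print(g[8:54,34:54])
E
```

```text
[[-0.027, -1.0, 0.011], [-0.983, 0.025, -0.183], [0.183, -0.016, -0.983]]
[[174.04836519 260.71046374]
 [248.53341606 258.96797589]
 [206.05449849 259.94283334]]
[[118 118 118 118 128 156 152 138 145 144 163 148 119 120 119 120 121 121
  122 122]
 [ 84  84  83  85 128 220 218 211 214 212 211 186 118 117 118 118 118 119
  119 120]
 [ 81  80  82  83 122 212 210 211 214 212 217 205 114 112 111 112 114 116
  117 117]
 [ 84  83  81  83 124 212 209 211 213 213 214 195 100 102  98  95 106 120
  118 115]
 [100  99  96 100 133 216 209 210 214 213 214 201 152 161 154 148 160 165
  154 147]
 [ 95  96  98 103 137 223 209 211 214 213 214 201 145 163 159 153 161 169
  167 160]
 [ 95  95  98  99 134 221 209 210 213 214 214 197 126 151 153 153 159 169
  177 176]
 [ 93  97  98  97 131 220 210 211 213 213 212 191 121 147 156 153 158 163
  173 177]
 [ 99  98  95  94 124 213 211 210 213 213 212 195 135 149 153 154 150 154
  162 161]
 [109 102  95  94 114 191 211 210 213 213 212 196 142 160 156 152 149 152
  152 152]
 [107 106 102  92 111 188 211 210 212 214 212 199 151 158 153 155 158 157
  151 153]
 [1
[... 2272 characters left out ...]
 156 152
  108 119]
 [137 137 138 141 156 157 156 163 164 164 166 166 180 184 174 179 169 157
  131 146]
 [ 99 102 103 107 114 112 110 177 175 157 161 168 155 171 165 173 174 159
  144 147]
 [ 97 101 102 102 104 105 103 141 140 129 133 171 156 160 165 169 167 161
  155 147]
 [101 109 107 100 100 103 101 100  98  98  99 130 167 160 165 170 165 158
  156 149]
 [ 99 104 101  94  96  97  96 100 102 102 100 103 155 153 161 165 161 163
  153 145]
 [ 98  98  97  93  92  91  94 103 107 103 100  99 140 144 156 156 156 163
  156 148]
 [101 100  98  96  91  89  94 103 105  99  98  95 138 139 146 150 151 160
  160 157]
 [ 93  93  96  98  98  92  97 101 102  97  97  99 153 142 135 137 137 151
  162 161]]
```

View pics/t10z.png

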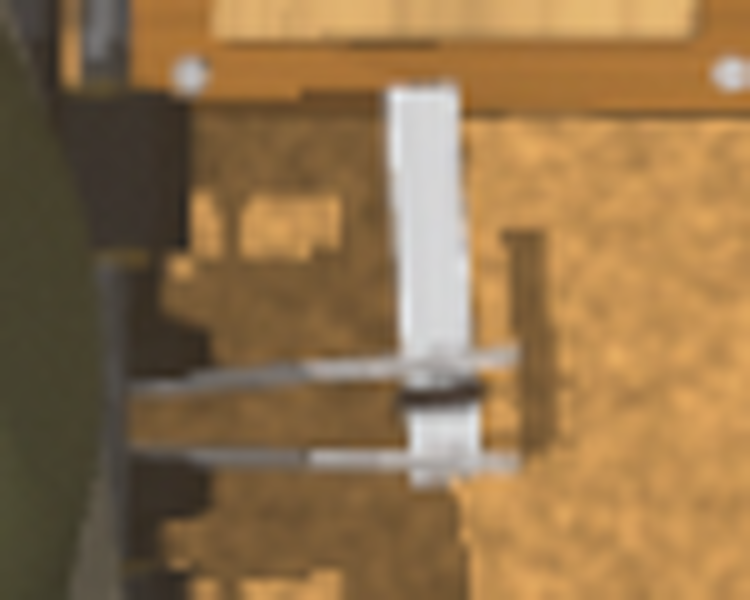

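```bash
python3 - <<'E'
from h import *
im=optics.get_image('top')
s=arm.read_state();z0=s['eef_pos'][2]-.0195  # underside (grip at 10mm, TCP at .0195 over bench)
def m(pts,ox,oy,z0,sc=10):
    w=[p2w(im,[((x+.5)/sc-.5+ox,(y+.5)/sc-.5+oy)],z0+dz)[0] for x,y,dz in pts]
    return np.array(w)
# fixed, sprung, rider, scale ends
w=m([(440,461,.013),(440,361.5,.013),(440,398.5,.004),(422,88,.004),(445,485,.004)],130,215,z0)
ax=(w[3]-w[4])/np.linalg.norm(w[3]-w[4]); print(w.round(4), 'L',np.linalg.norm(w[3]-w[4]))
print('gap',(w[1]-w[0])@ax,'rider',(w[2]-w[0])@ax)
z0=.1438-.0195
w=m([(295,375,.013),(295,310,.013),(295,333,.004),(285,150,.004),(300,388,.004)],140,165,z0)
ax=(w[3]-w[4])/np.linalg.norm(w[3]-w[4])
print(w.round(4),'gap',(w[1]-w[0])@ax,'rider',(w[2]-w[0])@ax)
E
```

```text
[[0.3901 0.0982 0.4627]
 [0.4063 0.0983 0.4627]
 [0.4004 0.1001 0.4537]
 [0.4526 0.1037 0.4537]
 [0.3861 0.0992 0.4537]] L 0.06660762480936973
gap 0.016188405646215737 rider 0.010434423574757264
[[0.542  0.1802 0.1373]
 [0.5594 0.1804 0.1373]
 [0.5548 0.1824 0.1283]
 [0.6048 0.1859 0.1283]
 [0.54   0.1808 0.1283]] gap 0.017321814575513163 rider 0.01294433052311858
```

The close-up gives a gap of 16.2 mm, which agrees with the plate-width model, and a rider distance of 10.4 mm. An opening of about 0.31 should match, so I'll squeeze gently and look.

```bash
python3 -m creep '[{"fingers":0.34,"dp":[0,0,0],"yaw":0},{"fingers":0.33,"dp":[0,0,0],"yaw":0},{"fingers":0.32,"dp":[0,0,0],"yaw":0},{"fingers":0.31,"dp":[0,0,0],"yaw":0},{"fingers":0.31,"dp":[0,0,0],"yaw":0}]' 20
python3 - <<'E'
from h import *
save('top','t11.png'); save('scene','s11.png')
a=cv2.imread('pics/t11.png')[215:275,130:205]; cv2.imwrite('pics/t11z.png',cv2.resize(a,None,fx=10,fy=10,interpolation=cv2.INTER_CUBIC))
g=np.array(cv2.cvtColor(a,cv2.COLOR_BGR2GRAY)); print(g[32:52,34:54])
print(arm.read_state()['grip_width'])
E
```

```text
time_s: 18.5
eef_pos: [0.3974, 0.1582, 0.4697]
ee_rot: [[0.0, 1.0, 0.013], [0.0, 0.013, -1.0], [-1.0, 0.0, -0.0]]
ft_force: [0.0, 0.1, -1.9]
grip_width: 0.313
[[ 98  94  90  88  89 112 211 212 210 216 214 214 205 134 153 159 147  99
   97  95]
 [108  99  90  87  87 110 218 211 211 215 213 215 207 132 154 159 144  98
  100  97]
 [108 100  95  95  89 109 223 211 212 216 213 213 206 133 161 159 143  97
   99  97]
 [105 100  99  98  93 106 222 211 211 214 213 212 202 142 166 158 145 117
  101 101]
 [100 100 100 101  95  98 189 180 188 190 175 174 174 144 173 173 167 137
   98 102]
 [131 129 157 163 148 153 171 167 177 176 155 164 165 166 175 178 174 136
   93  97]
 [167 150 165 166 150 153 150 148 150 153 158 177 171 162 168 162 157 127
   93  93]
 [136 120 117 115 108  96 108 164 161 164 171 177 175 156 153 161 156 100
   97  92]
 [ 91  95  97 101 101  95 135 211 211 211 215 212 211 192 146 161 162 129
  105 101]
 [ 96  98 100 102  97  93 143 210 210 211 215 213 211 193 142 158 165 153
  107 104]
 [ 97  96  98  98  97  90 138 211 207 204 207 196 213 203 121 133 135 129
  101 100]
 [100  98  99 100 101 100 119 166 177 174 175 166 188 188 112 116 114 119
   93  94]
 [167 166 165 164 163 165 164 167 177 176 176 177 179 179 168 169 165 147
  111 117]
 [135 137 137 136 139 141 142 180 178 173 173 164 163 164 158 167 163 147
  135 140]
 [ 93  94  94  94  98  97  96 137 140 151 141 145 150 145 140 154 152 146
  147 146]
 [ 95  98  98 102 105 102  99 101 104 120 116 162 161 156 160 168 168 160
  150 148]
 [ 99 101 103 103 105 104 102  98  94  97 104 166 164 160 165 169 167 162
  156 148]
 [102 109 108 100 100 102 102  99  98  98 100 132 167 160 165 170 166 159
  156 150]
 [100 105 101  95  96  98  96 101 102 102 100 105 154 153 161 166 161 163
  154 146]
 [ 99  99  98  93  92  92  95 104 107 102  99  98 141 144 156 156 157 163
  158 148]]
0.3105644376586999
```

View pics/t11z.png

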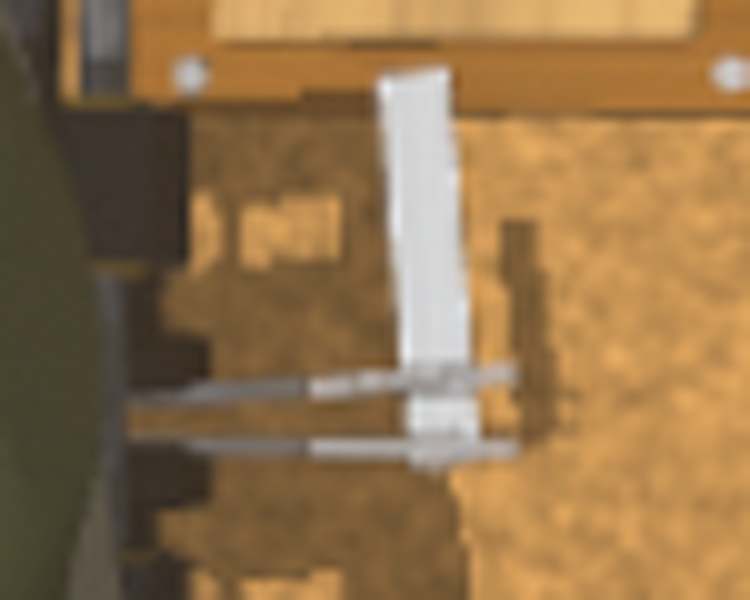

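The rider has vanished exactly under the sprung blade at zoom (440,380). The fixed blade is at (440,447), a gap of about 11 mm. Now back to the hole.

```bash
python3 - <<'E'
from h import *
im=optics.get_image('top')
s=arm.read_state();p=np.array(s['eef_pos']);R=np.array(s['ee_rot']);z0=p[2]-.0195
w=np.array([p2w(im,[((x+.5)/10-.5+130,(y+.5)/10-.5+215)],z0+dz)[0] for x,y,dz in [(440,447,.013),(440,380,.013),(418,76,.004),(442,468,.004)]])
print(w.round(4)); mid=(w[0]+w[1])/2; mid[2]=z0+.01
print(p, mid-p, 'move world',np.array([.5405,.1865,.0875])-mid,'tool',R.T@(np.array([.5405,.1865,.0875])-mid))
E
```

```text
[[0.3924 0.0981 0.4632]
 [0.4033 0.0981 0.4632]
 [0.4546 0.1042 0.4542]
 [0.389  0.0996 0.4542]]
[0.39739066 0.15823696 0.4697094 ] [ 0.0004566  -0.06013308 -0.0095    ] move world [ 0.14265275  0.08839612 -0.3727094 ] tool [ 0.37269923  0.14381636 -0.08653391]
```

```bash
python3 -m creep '[{"fingers":0.31,"dp":[0.015,0.006,-0.0035],"yaw":0},{"fingers":0.31,"dp":[0.033,0.0138,-0.0083],"yaw":0},{"fingers":0.31,"dp":[0.033,0.0138,-0.0083],"yaw":0},{"fingers":0.31,"dp":[0.033,0.0138,-0.0083],"yaw":0},{"fingers":0.31,"dp":[0.033,0.0138,-0.0083],"yaw":0}]' 20
python3 -m creep '[{"fingers":0.31,"dp":[0.033,0.0138,-0.0083],"yaw":0},{"fingers":0.31,"dp":[0.033,0.0138,-0.0083],"yaw":0},{"fingers":0.31,"dp":[0.033,0.0138,-0.0083],"yaw":0},{"fingers":0.31,"dp":[0.033,0.0138,-0.0083],"yaw":0},{"fingers":0.31,"dp":[0.033,0.0138,-0.0083],"yaw":0}]' 20
python3 -m creep '[{"fingers":0.31,"dp":[0.02,0.0136,-0.0083],"yaw":0},{"fingers":0.31,"dp":[0.02,0,0],"yaw":0},{"fingers":0.31,"dp":[0.015,0,0],"yaw":0},{"fingers":0.31,"dp":[0.005,0,0],"yaw":0},{"fingers":0.31,"dp":[0,0,0],"yaw":0}]' 20
python3 - <<'E'
from h import *
save('top','t12.png'); save('scene','s12.png')
a=cv2.imread('pics/t12.png')[165:225,140:215]; cv2.imwrite('pics/t12z.png',cv2.resize(a,None,fx=10,fy=10,interpolation=cv2.INTER_CUBIC))
a=cv2.imread('pics/s12.png')[110:170,260:335]; cv2.imwrite('pics/s12z.png',cv2.resize(a,None,fx=10,fy=10,interpolation=cv2.INTER_CUBIC))
s=arm.read_state();print(s['eef_pos'],s['grip_width'],np.abs(s['qd']).max(),s['ft_force'])
for q in ['blade_fixed','blade_sprung','rider_mark','hole','bar_peg','glue']:
    for c in ('top','scene'): pp(c,q,1)
E
```

```text
time_s: 19.27
eef_pos: [0.4584, 0.1961, 0.3204]
ee_rot: [[-0.001, 1.0, 0.013], [-0.0, 0.013, -1.0], [-1.0, -0.001, 0.0]]
ft_force: [0.4, -0.5, -0.9]
grip_width: 0.309
time_s: 19.9
eef_pos: [0.5265, 0.2385, 0.1553]
ee_rot: [[-0.001, 1.0, 0.013], [-0.0, 0.013, -1.0], [-1.0, -0.001, 0.0]]
ft_force: [0.1, -0.1, -1.0]
grip_width: 0.311
time_s: 20.52
eef_pos: [0.5401, 0.2466, 0.0978]
ee_rot: [[0.0, 1.0, 0.013], [0.0, 0.013, -1.0], [-1.0, 0.0, -0.0]]
ft_force: [0.6, -0.8, -0.3]
grip_width: 0.313
[0.54036346 0.24665625 0.09843615] 0.3137522759461031 0.0034394391251759116 [ 0.11884587  0.66851616 -1.06480559]
top blade_fixed 0.55 [0.5374 0.1887 0.0883]
scene blade_fixed 0.66 [0.5341 0.1916 0.0875]
top blade_sprung 0.41 [0.5458 0.1918 0.0854]
scene blade_sprung 0.63 [0.5439 0.191  0.0886]
top hole 0.7 [0.5411 0.1886 0.0322]
scene hole 0.88 [0.5401 0.1856 0.0291]
top bar_peg 0.74 [0.6301 0.2321 0.0588]
scene bar_peg 0.51 [0.6358 0.2303 0.0591]
top glue 0.77 [ 0.7108  0.3449 -0.0039]
scene glue 0.61 [ 0.3861 -0.0056 -0.0021]
```

View pics/t12z.png

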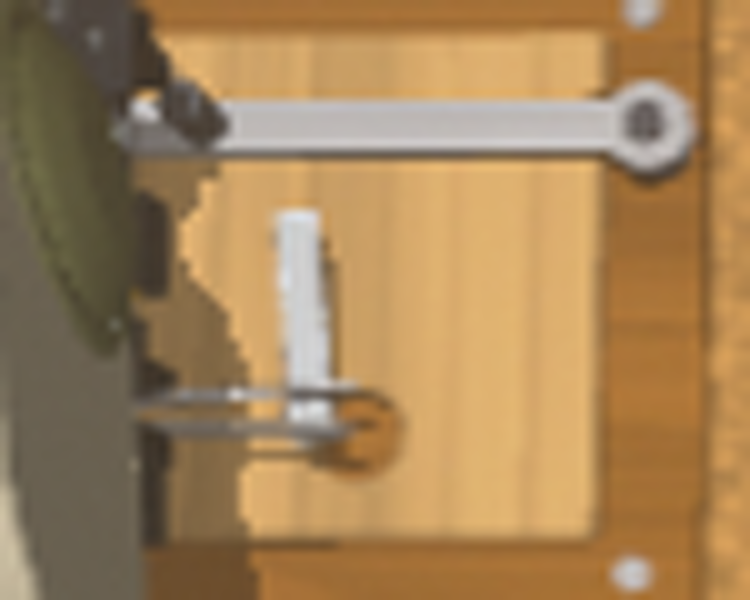

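View pics/s12z.png

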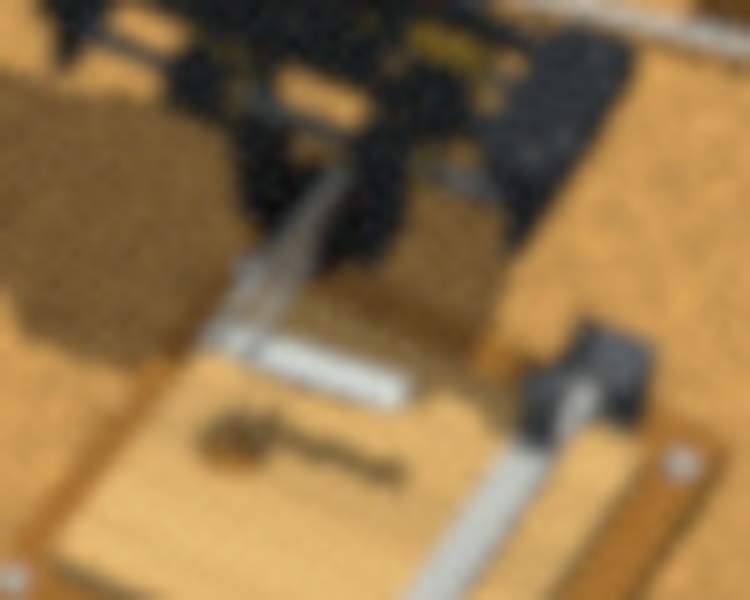

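```bash
python3 -m creep '[{"fingers":0.31,"dp":[0,0,0],"yaw":0},{"fingers":0.31,"dp":[0,0,0],"yaw":0},{"fingers":0.31,"dp":[0,0,0],"yaw":0}]' 20
python3 - <<'E'
from h import *
for q in ['tape','pencil','screwdriver','glue','offcut','screw_jar','hammer']: 
    optics.get_image('top') if q=='tape' else 0
    pp('top',q,1)
a=cv2.imread('pics/t12.png').astype(int);b=cv2.imread('pics/top0.png').astype(int)
d=(np.abs(a-b).max(2)>60); d[:, :215]=0; print('changed px right part',d.sum(), np.argwhere(d)[:3])
print(arm.read_state()['grip_width'])
print(arm.job_done())
E
```

```text
time_s: 21.6
eef_pos: [0.5401, 0.2466, 0.0977]
ee_rot: [[-0.0, 1.0, 0.013], [-0.0, 0.013, -1.0], [-1.0, -0.0, 0.0]]
ft_force: [-0.8, -0.4, -1.3]
grip_width: 0.314
top tape 0.76 [ 3.815e-01 -5.700e-03 -1.000e-04]
top pencil 0.72 [0.6303 0.0998 0.0409]
top glue 0.64 [ 7.120e-01  3.449e-01 -3.000e-04]
top offcut 0.84 [ 0.3723 -0.2554 -0.0032]
top screw_jar 0.93 [ 0.7109 -0.3349  0.0008]
top hammer 0.73 [ 5.419e-01 -4.730e-01 -2.000e-04]
changed px right part 491 [[172 277]
 [172 278]
 [172 282]]
0.308305697017504
the job is handed in; nothing more can be done
None
```

The job is handed in with the bar closed in its catch and the tweezers held still over the hole, at about 22 of the 58 s allowed. The hand-in gave no verdict.

**Clamp bar:** I swung it by its peg until it hit a hard stop, where the force rose to 19 N with almost no travel. Afterwards it showed level under the catch roof in the top picture. The finder placed the peg at (0.63, 0.23), as expected for a closed bar.

**Tweezers:** They are held level by the plates with an opening of about 0.311, which makes the blade gap about 10.8 mm.
- **Rider distance:** A close look under the top camera put the rider 10.4 mm from the fixed blade. After the final squeeze it was completely hidden under the sprung blade.
- **Position:** The finder put both blades within about 8 mm of the hole seen from above, and about 55 mm above the panel.

**Checks that disagreed or were missing:**
- An earlier, slanted measurement put the rider at 12.9 mm. I trusted the close-up instead, since it was sharper and almost free of parallax.
- In the last top picture the gap read roughly 9–10 mm, a little below the 10.8 mm worked out from the opening.
- **Other bench items:** The tape, glue and screw jar were found at or within about 5 mm of where they started. The offcut and hammer also looked untouched, but I had no starting position for them.
- The finder gave a false position for the pencil (at the bar hinge) and missed the screwdriver in the final check, so I did not confirm those two by measurement.

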